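# Crack open the dry slide chamber at the microscope

### The job

The dry chamber for slides sits on a sliding carriage under the microscope. With its lid still seated, slide the carriage out from under the objectives all the way to its end stop, then take the lid by its knob, pull it free of its sticky seal without flinging it up, and finish while still holding it by the knob, level and just ajar over the chamber, about two centimetres above its seat, so the chamber can air. Leave the other things on the bench where they stand.

Things in the scene. Friction and masses are not known exactly. Their poses are not given: they have to be found in the camera images.
- microscope: White microscope, fixed base slab 240 x 680 x 25 mm, turned up to 0.3 rad. Origin: on the bench, on the rails' centre line. y runs along the two rails from the column (y below -0.355) to the steel end stop bar (y 0.181 to 0.199, top z 0.065); x points away from the robot. Arm, head and objectives overhang the rails where y is below -0.175, down to z 0.197; the rest is open above
- carriage: Aluminium plate 170 x 215 x 12 mm that slides on the rails along the microscope's y. Origin: plate's underside, z 0.037, below the centre of the chamber it carries (aluminium box 140 x 120 mm, rim at z 0.109 above the bench). In the microscope's frame the origin is at x 0; y -0.17 at the start, +0.03 hard against the end stop (200 mm of travel). Stays where left, about 3 N of friction
- post_grip (a point): Point on the axis of the carriage's upright steel post, 18 mm in diameter, 125 mm from the chamber's centre on the end-stop side, 56 mm clear of the chamber. The post runs from z 0.049 to z 0.127 above the bench; this point is at z 0.107. Axes as the microscope
- lid: Loose lid, steel frame with glass panes, black knob at its centre. Plate 146 x 126 x 8 mm resting on the chamber's rim, plug 7 mm deep below it. Origin: centre of the plug's underside; shut, z 0.102 above the bench, 0.065 above the carriage's origin. Rubber lips grip the plug: the lid sticks until pulled straight up with 9 to 16 N, and is free once 7 mm up; then only its 0.3 kg are left
- knob_grip (a point): Centre of the knob's head, z 0.139 above the bench when shut (22 mm above the lid's top face, 37 mm above the lid's origin). Head 25 mm in diameter and 18 mm high, on a stem 16 mm in diameter and 13 mm high, round, on the lid's centre line
- dish_stack: Bystander: stack of clear dishes, 94 mm across and 26 mm high, on the robot's side of the rails. Origin: underside centre
- bottle: Bystander: glass bottle, 68 mm across, 150 mm high, beyond the rails. Origin: underside centre
- jar: Bystander: amber jar, 72 mm across, 100 mm high, past the end stop. Origin: underside centre
- beaker: Bystander: glass beaker, 72 mm across, 90 mm high, beyond the rails. Origin: underside centre
- slide_box: Bystander: grey slide box 90 x 170 x 35 mm, beyond the rails. Origin: underside centre
- tip_box: Bystander: blue tip box 85 x 120 x 60 mm, on the robot's side near the end stop. Origin: underside centre
- counter: Bystander: black tally counter 60 x 100 x 25 mm, on the robot's side of the rails. Origin: underside centre
There are look-alikes about, which are no part of the job. What is shaped like the lid but pink is not meant.

How it is judged (in metres and radians):
On the way, in this order (a step that is already met when the one before it is completed fails the run):
1. the carriage is at its end stop with the lid still seated (y of carriage in the frame of microscope above 0.022 m and z of lid in the frame of carriage below 0.068 m), for 0.2 s.
2. the lid has come free of its seal (y of carriage in the frame of microscope above 0.022 m and z of lid in the frame of carriage above 0.074 m), for 0.1 s.
At the end, for the whole second after the job is handed in: The carriage is within 8 mm of its end stop; the lid is 10 to 32 mm above its seat, within 15 mm of the chamber's centre sideways, tilted less than 0.2 rad, still, gripped by the fingers (more than 1 N) and not touching the chamber (y of carriage in the frame of microscope above 0.022 m and z of lid in the frame of carriage between 0.075 and 0.097 m and horizontal distance between lid and carriage below 0.015 m and angle between lid's own z axis and vertical below 0.2 rad and linear speed of lid below 0.02 m/s and contact force between the fingers and lid above 1 N and contact force between lid and carriage below 0.2 N); the arm keeps its last pose, push and grip.
It fails at once if the lid comes off its seat while the carriage is not at its stop (z of lid in the frame of carriage above 0.071 m and y of carriage in the frame of microscope below 0.018 m).
It fails at once if the lid is flung up (more than 60 mm above its seat) (z of lid in the frame of carriage above 0.125 m).
It fails at once if a bystander is moved by more than 30 mm (distance of any of dish_stack, bottle, jar, beaker, slide_box, tip_box, counter from where it was at the start of the episode above 0.03 m).
It also fails if it takes over 51 s, if anything falls off the work surface, if the arm or the gripper's body presses on something with over 40 N, if the wrist force passes 120 N, or if a joint passes its speed limit or range.

### The arm

A 6-joint arm with a two-finger parallel gripper is mounted at the origin on the work surface. World frame = base frame: x ahead of the robot, y to its left, z up, the work surface at z = 0. Lengths are in m, angles in degrees, forces in N, time in s.
With the tool pointing down it reaches from about 0.4 to 0.825 m from the base axis. Payload 7 kg.
Tool frame: the origin (TCP) lies between the finger pads; the fingertips stand 17 mm ahead of it and the grasp point (between the pads) lies 2 mm behind it; z points along the fingers, y is the line along which they close (so a half turn about z gives the same grasp; the last joint's range is limited). The gripper opens to 88 mm and grips with 3 to 60 N. Pads are 19 mm wide; open, the fingers measure 130 mm over their backs; the gripper's body (78 mm by 193 mm) begins 47 mm behind the grasp point.
Start: joints at [-46.862, 20.546, 0.682, 0, -70.136, -16.507], TCP at [0.303, -0.603, 0.244] pointing down, gripper open.
Joint ranges: [-176.03, 176.03], [-82.01, 121.73], [-58.28, 71.71], [-173.87, 95.51], [-174.79, -0.11], [-173.66, 173.66]. Speed limits (degrees/s): [136.94, 136.94, 172.46, 180, 180, 180].

### API

Orientations are given as [roll, pitch, yaw] about the fixed x, y, z axes, in that order (R = Rz(yaw) Ry(pitch) Rx(roll)).
In Python, from plant import * gives the robot as it stands. The module is installed in compiled form; this text tells all that it offers.
- The arm moves only by the tool jog_arm, never from a script. Its argument "plan" is a list of rows, each a list of 7 numbers: the opening in per cent of the stroke, from 0 (shut) to 100 (fully open), then the shift along the tool's x, y, z in cm, then the turn, a rotation vector about the tool's x, y, z in degrees. In form: [[grip, x, y, z, rx, ry, rz], ...]. A call has 1 to 5 rows; each row shifts and turns the commanded pose from where the row before left it, along the tool's axes as they then stand; what a row does not reach is not made up. A row lasts 1/8 s, in which the tool goes at most 62.5 mm and 10.7 degrees, less where a joint would pass 70% of its speed; a pose out of reach is approached as far as the arm can. A call with a gripper value outside its range is refused whole. The fingers move at their own pace and stop on an object; the grip force is fixed at half the most. Time passes only in rows, so rows that do not move let the fingers close. It gives the time, the measured TCP pose, the force, the opening and the grip force at its end, in the units of the state.
- state(): the state, without advancing time (a new reading comes with each control period).
- snapshot(name): name is "scene" or "top" or "wrist"; returns (picture, depth): 420x560x3 uint8, blue, green, red; 420x560 float32, m along the optical axis (not along the pixel's ray), 0 where there is no reading.
- camera_info(name): a dict with "fovy" (degrees; the focal length in pixels is half the picture's height over the tangent of half this angle, whatever the lens; pixels are square), "cx", "cy" (the principal point, pixels), "xyz" and "orientation" of the camera in the world; the wrist camera has in their place "T_tool_cam" (4x4, takes a point from camera to tool coordinates, whose origin is the TCP and whose axes are the flange's). Camera axes: x right, y up, looking along -z (the intrinsics and any distortion apply to the point x, -y, -z); pixel columns grow to the right and rows downward; lengths in m; the calibration is good to about 2 mm. The wrist camera is an equidistant fisheye: a pixel r from the principal point sees the ray r / f radians off the axis. A picture is of the moment at which its call begins: read the wrist's pose just before it. camera_info takes no time and is no camera call.
- close_job(): hands the job in; it is judged then, once.
Trained networks look in the newest picture that a camera, given by its name, has taken for a name from the list of things; names that differ only in an ending like _2 or _b are one class to them, and where a whole thing is asked for, a point or a joint stands for the part that bears it (a point fixed in the world has none). Each returns a list of dicts, best first, with "confidence" (0 to 1); they miss things now and then, are a little off and sometimes report something else, mostly with a low value. They report only what shows in the picture. A call takes as long as a camera call. They do not tell look-alikes from the thing itself.
- masks_of(camera, name): "pixels" (420x560 bool, what is visible of it) and "box" ([left, top, right, bottom] in pixels, round what is visible of it).
- pinpoint(camera, name): "at" ([column, row] in pixels: a listed point, or the origin of a listed thing).
The state is a dict: "time_s": time; "qpos": joint angles; "joint_vel": joint speeds; "joint_torque": joint torques, N m; "tool_pos": TCP position; "tcp_rot": TCP orientation; "contact_force": force on the tool from outside, world axes, zero at the start; "ft_torque": the same for the moment, N m; "grip_width": finger opening in m; "finger_force": force on a finger pad.
Only numpy, scipy, OpenCV 4.12 (cv2) and the standard library are available. Lean on these libraries where they do the work, as an engineer would, in place of code of your own. Each camera call takes 0.05 s, during which the arm holds its last target. There are 200 camera calls.

## Working session

There is one attempt and no reset: what is moved stays moved. The work goes in short steps, Python scripts to look and compute and a tool call to move; the robot and the scene stay as the last step left them, time stands still between calls to the robot, and variables do not carry over. Pictures are saved under pics/ and viewed, at most 10 in all, crops included, and the job is handed in when it is done.

Besides the shell and the picture viewer there is one more tool, called by a JSON object that holds its "method" and its "body", one argument or row to a line. jog_arm: Moves the arm, as the interface text tells. Its arguments: {"type":"object","properties":{"plan":{"type":"array","items":{"type":"array","items":{"type":"number"}}}},"required":["plan"]}

```bash
mkdir -p pics
cat > h.py <<'E'
from plant import *
import numpy as np, cv2
from scipy.spatial.transform import Rotation as R
def tool():
    s=state(); T=np.eye(4)
    T[:3,:3]=R.from_euler('xyz',s['tcp_rot'],degrees=True).as_matrix(); T[:3,3]=s['tool_pos']; return T
def px2w(cam,uv,depth=None,z=None,T=None):
    c=camera_info(cam); f=210/np.tan(np.radians(c['fovy'])/2)
    x,y=uv[0]-c['cx'],uv[1]-c['cy']
    if cam=='wrist':
        r=np.hypot(x,y)+1e-9; t=r/f; d=np.array([np.sin(t)*x/r,-np.sin(t)*y/r,-np.cos(t)])
        M=T@np.array(c['T_tool_cam'])
    else:
        d=np.array([x/f,-y/f,-1.]); M=np.eye(4); o=np.array(c['orientation'])
        M[:3,:3]=o if o.shape==(3,3) else R.from_euler('xyz',o,degrees=True).as_matrix(); M[:3,3]=c['xyz']
    if z is None: return (M@np.r_[d*depth/-d[2],1])[:3]
    w=M[:3,:3]@d; return M[:3,3]+w*(z-M[2,3])/w[2]
E
python3 - <<'E'
from h import *
print(state())
for c in('top','scene'):
    i=camera_info(c);print(i)
    p,d=snapshot(c);cv2.imwrite(f'pics/{c}0.png',p)
    for n,z in(('knob_grip',.139),('post_grip',.107),('microscope',0),('carriage',.037),('lid',.102)):
        for r in pinpoint(c,n): print(c,n,r['confidence'],r['at'],px2w(c,r['at'],z=z).round(3))
E
```

```text
{'time_s': 0.0, 'qpos': array([-4.68620733e+01,  2.05882276e+01,  6.34165101e-01, -1.97362866e-02,
       -7.01355685e+01, -1.65059558e+01]), 'joint_vel': array([ 0.07107132, -0.01223651,  0.12840826, -0.07580106, -0.02201091,
       -0.04712775]), 'joint_torque': array([ 1.22973674e-03, -5.82723927e+01,  2.93067133e+01,  6.99730128e+00,
        6.97033349e-03, -1.65691481e-04]), 'tool_pos': array([ 0.30233546, -0.6029923 ,  0.24266305]), 'tcp_rot': array([ 1.79908791e+02, -7.67884743e-03, -1.53374744e+02]), 'contact_force': array([-0.27693603,  0.2970073 ,  0.56458359]), 'ft_torque': array([ 0.03539901, -0.02489185, -0.01943793]), 'finger_force': 0.0, 'grip_width': 0.0879526063588528}
{'fovy': 43.05183393664917, 'cx': 282.35819591607475, 'cy': 217.380761466411, 'xyz': array([0.32436781, 0.04353774, 1.7009934 ]), 'orientation': array([  5.21803796,  -0.13633682, -89.81137836])}
top knob_grip 0.98 [393.3, 197.7] [ 0.527 -0.288  0.139]
top knob_grip 0.92 [394.6, 307.2] [ 0.206 -0.286  0.139]
top post_grip 0.86 [349.1, 189.4] [ 0.556 -0.161  0.107]
top microscope 0.9 [329.0, 189.9] [ 0.
[... 239 characters left out ...]
9629259492, 'xyz': array([1.05784489, 0.61029717, 1.25319324]), 'orientation': array([ 35.48551226,   0.21198094, 134.95855475])}
scene knob_grip 0.81 [272.1, 126.9] [ 0.258 -0.234  0.139]
scene knob_grip 0.63 [212.7, 157.3] [ 0.509 -0.274  0.139]
scene post_grip 0.6 [222.6, 190.9] [ 0.567 -0.158  0.107]
scene post_grip 0.37 [262.3, 172.6] [ 0.417 -0.121  0.107]
scene post_grip 0.31 [209.0, 283.2] [0.818 0.073 0.107]
scene microscope 0.91 [233.2, 215.5] [ 0.567 -0.119 -0.   ]
scene microscope 0.32 [207.9, 287.3] [0.807 0.031 0.   ]
scene carriage 0.84 [214.0, 175.7] [ 0.514 -0.281  0.037]
scene lid 0.78 [211.2, 164.5] [ 0.516 -0.28   0.102]
scene lid 0.7 [271.4, 133.8] [ 0.259 -0.238  0.102]
```

View pics/top0.png

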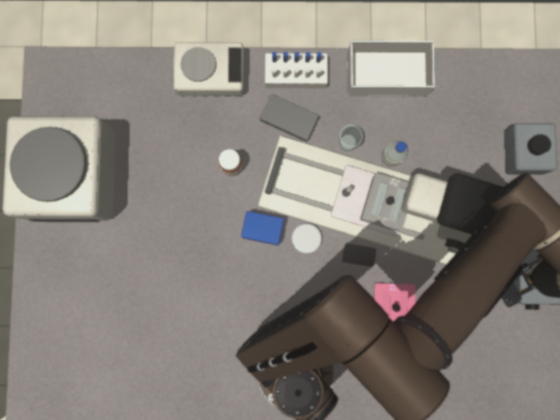

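View pics/scene0.png

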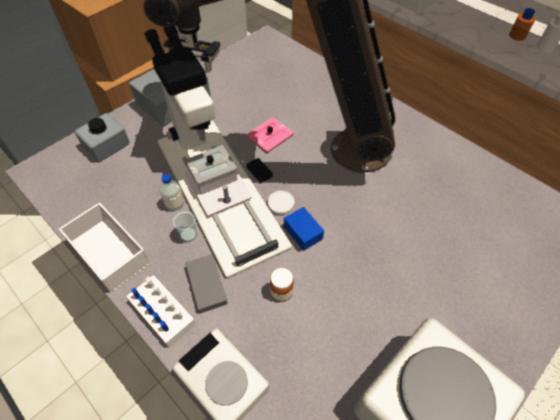

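Both views agree. The real knob is at top pixel (390,200) under the head, the post at (349,189) and the end stop at (276,170). The pink lid at (394,300) is the decoy. I'll retract the tool first, then swing round the head.

```bash
cat >> h.py <<'E'
def go(pts,T=None):
    "pts: (x,y,z,yaw,n) -> rows in tool axes, straight lines, vertical tool"
    T=tool() if T is None else T; p=T[:3,3]; r0=R.from_matrix(T[:3,:3])
    for x,y,z,yaw,n in pts:
        g=R.from_euler('xyz',[180,0,yaw],degrees=True); rv=(r0.inv()*g).as_rotvec()/n
        q=np.array([x,y,z])
        for i in range(n):
            sh=r0.inv().apply((q-p)/(n-i)); p=p+(q-p)/(n-i); r0=r0*R.from_rotvec(rv)
            print((sh*100).round(2),np.degrees(rv).round(1))
E
python3 - <<'E'
from h import *
go([(.19,-.375,.243,-153.4,5),(.40,-.13,.243,-153.4,6),(.43,-.12,.26,-105,5)])
E
```

```text
[-0.04  5.09  0.01] [-0.  0.  0.]
[-0.04  5.09  0.01] [-0.  0.  0.]
[-0.03  5.09  0.01] [-0.  0.  0.]
[-0.03  5.09  0.01] [-0.  0.  0.]
[-0.03  5.09  0.01] [-0.  0.  0.]
[-4.96  2.08  0.  ] [ 0. -0. -0.]
[-4.96  2.08  0.  ] [ 0. -0. -0.]
[-4.96  2.08  0.  ] [ 0. -0. -0.]
[-4.96  2.08  0.  ] [ 0. -0. -0.]
[-4.96  2.08  0.  ] [ 0. -0. -0.]
[-4.96  2.08  0.  ] [ 0. -0. -0.]
[-0.63 -0.09 -0.34] [ 0.   0.  -9.7]
[-0.6  -0.19 -0.34] [ 0.   0.  -9.7]
[-0.56 -0.29 -0.34] [ 0.   0.  -9.7]
[-0.5  -0.38 -0.34] [ 0.   0.  -9.7]
[-0.43 -0.46 -0.34] [ 0.   0.  -9.7]
```

{"method": "jog_arm", "body": {
  "plan": [
    [100, 0, 5.1, 0, 0, 0, 0],
    [100, 0, 5.1, 0, 0, 0, 0],
    [100, 0, 5.1, 0, 0, 0, 0],
    [100, 0, 5.1, 0, 0, 0, 0],
    [100, 0, 5.1, 0, 0, 0, 0]
  ]
}}

```text
time_s: 1.23
tool_pos: [0.1874, -0.3742, 0.2436]
tcp_rot: [-180.0, 0.0, -153.4]
contact_force: [-0.4, 1.1, 1.9]
grip_width: 0.0874
finger_force: 0.0
```

{"method": "jog_arm", "body": {
  "plan": [
    [100, -5, 2.1, 0, 0, 0, 0],
    [100, -5, 2.1, 0, 0, 0, 0],
    [100, -5, 2.1, 0, 0, 0, 0],
    [100, -5, 2.1, 0, 0, 0, 0],
    [100, -5, 2.1, 0, 0, 0, 0]
  ]
}}

```text
time_s: 1.85
tool_pos: [0.3656, -0.1679, 0.2442]
tcp_rot: [-180.0, 0.1, -153.3]
contact_force: [1.1, -1.9, 0.5]
grip_width: 0.088
finger_force: 0.0
```

{"method": "jog_arm", "body": {
  "plan": [
    [100, -5, 2.1, 0, 0, 0, 0],
    [100, -0.6, 0, -0.3, 0, 0, -9.7],
    [100, -0.6, -0.2, -0.3, 0, 0, -9.7],
    [100, -0.6, -0.3, -0.3, 0, 0, -9.7],
    [100, -0.5, -0.4, -0.3, 0, 0, -9.7]
  ]
}}

```text
time_s: 2.48
tool_pos: [0.424, -0.1194, 0.2558]
tcp_rot: [-180.0, 0.0, -114.2]
contact_force: [-0.2, -0.4, -0.9]
grip_width: 0.0878
finger_force: 0.0
```

{"method": "jog_arm", "body": {
  "plan": [
    [100, -0.4, -0.5, -0.3, 0, 0, -9.7],
    [100, 0, 0, 0, 0, 0, 0]
  ]
}}

```text
time_s: 2.72
tool_pos: [0.4303, -0.1179, 0.2588]
tcp_rot: [-180.0, 0.0, -104.9]
contact_force: [0.1, 0.5, 0.5]
grip_width: 0.0876
finger_force: 0.0
```

Run:
```python
from h import *
T=tool();print(state()['tool_pos'],state()['tcp_rot'])
print(camera_info('wrist'))
p,d=snapshot('wrist');cv2.imwrite('pics/w1.png',p)
for n,z in(('knob_grip',.139),('post_grip',.107),('microscope',0),('lid',.102)):
    for r in pinpoint('wrist',n): print(n,r['confidence'],r['at'],px2w('wrist',r['at'],z=z,T=T).round(3))
p,d=snapshot('top')
for n,z in(('post_grip',.107),('microscope',0)):
    for r in pinpoint('top',n): print(n,r['confidence'],r['at'],px2w('top',r['at'],z=z).round(3))
```

```text
[ 0.43028432 -0.11794614  0.25880349] [-1.79968133e+02  1.04906485e-02 -1.04925448e+02]
{'fovy': 65.70646984690485, 'cx': 276.6678571478867, 'cy': 213.46698018203838, 'T_tool_cam': array([[ 5.16708313e-04,  9.51539780e-01,  3.07525250e-01,
         8.37552108e-02],
       [ 9.99999681e-01, -6.79170239e-04,  4.21264112e-04,
        -9.04193030e-04],
       [ 6.09711559e-04,  3.07524934e-01, -9.51539827e-01,
        -1.41535825e-01],
       [ 0.00000000e+00,  0.00000000e+00,  0.00000000e+00,
         1.00000000e+00]])}
knob_grip 0.86 [123.0, 67.3] [ 0.524 -0.276  0.139]
post_grip 0.71 [143.9, 198.4] [ 0.557 -0.156  0.107]
microscope 0.81 [175.9, 212.3] [ 0.573 -0.11   0.   ]
lid 0.91 [140.5, 70.4] [ 0.523 -0.277  0.102]
post_grip 0.63 [349.2, 188.7] [ 0.558 -0.161  0.107]
microscope 0.67 [328.0, 190.9] [ 0.566 -0.107  0.   ]
```

View pics/w1.png

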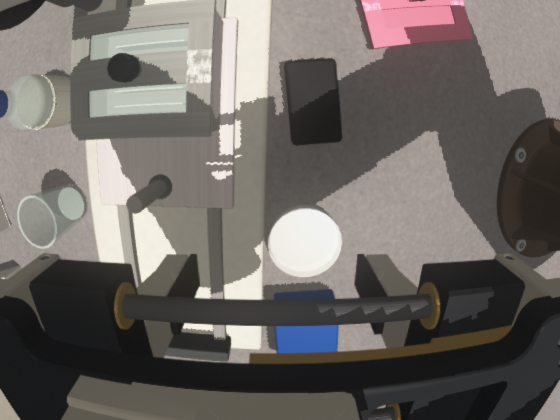

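The wrist view shows the knob at (123,67), the post leaning from (160,187) to (137,202), and the rails parallel to the picture's columns. The tool yaw is therefore right, and the post is at about (0.557,-0.158).

Run:
```python
from h import *
go([(.557,-.158,.2,-105.2,3),(.557,-.158,.105,-105.2,2)])
```

```text
[ 0.19 -4.44  1.95] [-0.   0.   0.1]
[ 0.19 -4.44  1.95] [-0.   0.   0.1]
[ 0.18 -4.44  1.95] [-0.   0.   0.1]
[-0.   -0.    4.75] [ 0. -0.  0.]
[-0.   -0.    4.75] [ 0. -0.  0.]
```

{"method": "jog_arm", "body": {
  "plan": [
    [100, 0.2, -4.4, 2, 0, 0, 0],
    [100, 0.2, -4.4, 2, 0, 0, 0],
    [100, 0.2, -4.4, 1.9, 0, 0, 0],
    [100, 0, 0, 0, 0, 0, 0]
  ]
}}

```text
time_s: 3.62
tool_pos: [0.557, -0.1584, 0.1963]
tcp_rot: [179.7, -0.1, -105.0]
contact_force: [-1.4, -0.1, 0.1]
grip_width: 0.0878
finger_force: 0.0
```

Run:
```python
from h import *
T=tool();print(state()['tool_pos'])
p,d=snapshot('wrist');cv2.imwrite('pics/w2.png',p)
for n,z in(('knob_grip',.139),('post_grip',.107)):
    for r in pinpoint('wrist',n): print(n,r['confidence'],r['at'],px2w('wrist',r['at'],z=z,T=T).round(3))
```

```text
[ 0.55700289 -0.15839892  0.19631495]
knob_grip 0.98 [535.3, 6.7] [ 0.316 -0.288  0.139]
knob_grip 0.88 [282.1, 52.5] [ 0.523 -0.274  0.139]
post_grip 0.64 [277.1, 228.5] [ 0.558 -0.156  0.107]
```

View pics/w2.png

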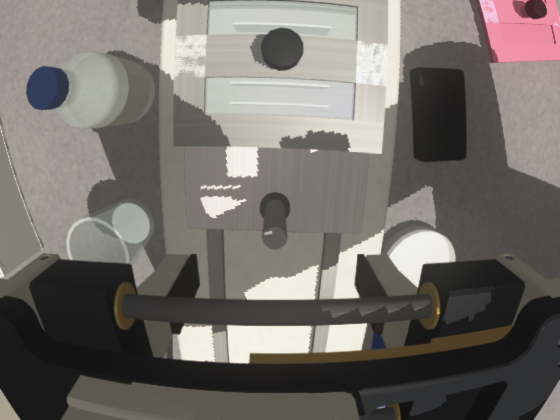

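The post at (275,225) is centred between the fingers and the knob is at (282,47). Next I descend and grip the post.

{"method": "jog_arm", "body": {
  "plan": [
    [100, -0.1, 0, 4.5, 0, 0, 0],
    [100, 0, 0, 4.6, 0, 0, 0],
    [0, 0, 0, 0, 0, 0, 0],
    [0, 0, 0, 0, 0, 0, 0],
    [0, 0, 0, 0, 0, 0, 0]
  ]
}}

```text
time_s: 4.4
tool_pos: [0.5576, -0.1567, 0.1111]
tcp_rot: [-179.8, 0.1, -104.8]
contact_force: [0.4, 0.0, 1.4]
grip_width: 0.0628
finger_force: 0.0
```

{"method": "jog_arm", "body": {
  "plan": [
    [0, 0, 0, 0, 0, 0, 0],
    [0, 0, 0, 0, 0, 0, 0]
  ]
}}

```text
time_s: 4.65
tool_pos: [0.5566, -0.1567, 0.1093]
tcp_rot: [-179.9, 0.0, -104.9]
contact_force: [0.5, 0.2, -0.3]
grip_width: 0.0432
finger_force: 0.0
```

{"method": "jog_arm", "body": {
  "plan": [
    [0, 0, 0, 0, 0, 0, 0],
    [0, 0, 0, 0, 0, 0, 0],
    [0, 0, 0, 0, 0, 0, 0],
    [0, 0, 0, 0, 0, 0, 0],
    [0, 0, 0, 0, 0, 0, 0]
  ]
}}

```text
time_s: 5.28
tool_pos: [0.5587, -0.1571, 0.1089]
tcp_rot: [-179.8, 0.0, -104.8]
contact_force: [7.5, -3.9, -4.8]
grip_width: 0.0175
finger_force: 30.0
```

Gripped. I'll drag in steps and watch the side force.

{"method": "jog_arm", "body": {
  "plan": [
    [0, -1, 0, 0, 0, 0, 0],
    [0, -2, 0, 0, 0, 0, 0],
    [0, -2, 0, 0, 0, 0, 0],
    [0, -2, 0, 0, 0, 0, 0],
    [0, -1, 0, 0, 0, 0, 0]
  ]
}}

```text
time_s: 5.9
tool_pos: [0.5826, -0.079, 0.1089]
tcp_rot: [-179.5, 0.1, -104.8]
contact_force: [21.3, -10.2, -17.5]
grip_width: 0.0174
finger_force: 30.0
```

{"method": "jog_arm", "body": {
  "plan": [
    [0, 0, 0, 0, 0, 0, 0]
  ]
}}

```text
time_s: 6.02
tool_pos: [0.5828, -0.0783, 0.109]
tcp_rot: [-179.4, 0.2, -104.8]
contact_force: [19.8, -3.1, -16.0]
grip_width: 0.0174
finger_force: 30.0
```

The rails run about 2° off my yaw, so I'll correct sideways as I go.

{"method": "jog_arm", "body": {
  "plan": [
    [0, 0, -0.3, 0, 0, 0, 0],
    [0, -2, -0.1, 0, 0, 0, -1],
    [0, -2, -0.1, 0, 0, 0, -1],
    [0, -2, -0.1, 0, 0, 0, 0],
    [0, -2, 0, 0, 0, 0, 0]
  ]
}}

```text
time_s: 6.65
tool_pos: [0.6059, -0.0031, 0.1089]
tcp_rot: [-179.6, 0.1, -102.9]
contact_force: [21.1, -10.5, -16.6]
grip_width: 0.0174
finger_force: 30.0
```

{"method": "jog_arm", "body": {
  "plan": [
    [0, -1.5, 0, 0, 0, 0, 0],
    [0, -1, 0, 0, 0, 0, 0],
    [0, 0, 0, 0, 0, 0, 0]
  ]
}}

```text
time_s: 7.02
tool_pos: [0.6137, 0.0224, 0.1089]
tcp_rot: [-179.4, 0.2, -102.8]
contact_force: [23.8, -4.5, -17.6]
grip_width: 0.0174
finger_force: 30.0
```

{"method": "jog_arm", "body": {
  "plan": [
    [0, 0, -0.3, 0, 0, 0, 4],
    [0, -0.6, -0.1, 0, 0, 0, 0],
    [0, -0.6, 0, 0, 0, 0, 0],
    [0, -0.3, 0, 0, 0, 0, 0],
    [0, 0, 0, 0, 0, 0, 0]
  ]
}}

```text
time_s: 7.65
tool_pos: [0.6174, 0.0343, 0.1089]
tcp_rot: [-179.8, 0.0, -106.8]
contact_force: [8.3, -4.9, -3.9]
grip_width: 0.0178
finger_force: 30.0
```

{"method": "jog_arm", "body": {
  "plan": [
    [0, -0.3, 0, 0, 0, 0, 0],
    [0, -0.2, 0, 0, 0, 0, 0],
    [0, 0, 0, 0, 0, 0, 0]
  ]
}}

```text
time_s: 8.02
tool_pos: [0.6174, 0.0346, 0.1088]
tcp_rot: [-179.9, -0.3, -106.9]
contact_force: [8.5, -23.3, -1.6]
grip_width: 0.0173
finger_force: 30.0
```

At the stop with 23 N of reaction. Releasing and rising straight up.

{"method": "jog_arm", "body": {
  "plan": [
    [60, 0.3, 0, 0, 0, 0, 0],
    [60, 0, 0, 0, 0, 0, 0],
    [60, 0, 0, 0, 0, 0, 0],
    [60, 0, 0, -4.5, 0, 0, 0],
    [60, 0, 0, -5, 0, 0, 0]
  ]
}}

```text
time_s: 8.65
tool_pos: [0.6152, 0.037, 0.2039]
tcp_rot: [179.9, -0.1, -106.8]
contact_force: [1.3, -0.4, 0.5]
grip_width: 0.0527
finger_force: 0.0
```

{"method": "jog_arm", "body": {
  "plan": [
    [60, 3, 0, 0, 0, 0, 0],
    [60, 5, 0, 0, 0, 0, 0],
    [60, 0, 0, 0, 0, 0, 0]
  ]
}}

```text
time_s: 9.02
tool_pos: [0.5915, -0.0417, 0.2039]
tcp_rot: [180.0, 0.0, -107.0]
contact_force: [0.6, 0.6, 0.1]
grip_width: 0.0528
finger_force: 0.0
```

Run:
```python
from h import *
T=tool();print(state()['tool_pos'],state()['tcp_rot'],state()['grip_width'])
p,d=snapshot('wrist');cv2.imwrite('pics/w3.png',p)
for n,z in(('knob_grip',.139),('post_grip',.107),('lid',.102),('carriage',.037)):
    for r in pinpoint('wrist',n): print(n,r['confidence'],r['at'],px2w('wrist',r['at'],z=z,T=T).round(4))
```

```text
[ 0.59154787 -0.0416777   0.20390429] [ 1.79995661e+02  1.59356178e-02 -1.06977059e+02] 0.05278513532106487
knob_grip 0.82 [274.7, 177.0] [ 0.5815 -0.0823  0.139 ]
post_grip 0.69 [276.7, 313.1] [0.6176 0.0405 0.107 ]
lid 0.62 [272.8, 164.8] [ 0.5826 -0.0846  0.102 ]
```

View pics/w3.png

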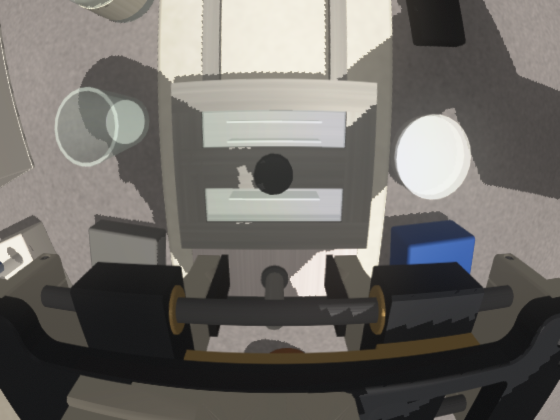

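The knob at (274,174) is on the tool's centre line, with the lid seated and the carriage at its stop. Moving over it, then descending.

{"method": "jog_arm", "body": {
  "plan": [
    [60, 4.4, -0.25, 0, 0, 0, 0],
    [60, 0, 0, 3.5, 0, 0, 0],
    [60, 0, 0, 2.9, 0, 0, 0],
    [0, 0, 0, 0, 0, 0, 0],
    [0, 0, 0, 0, 0, 0, 0]
  ]
}}

```text
time_s: 9.9
tool_pos: [0.5831, -0.0824, 0.1405]
tcp_rot: [-179.9, -0.0, -106.8]
contact_force: [0.9, -0.2, 0.5]
grip_width: 0.0379
finger_force: 0.0
```

{"method": "jog_arm", "body": {
  "plan": [
    [0, 0, 0, 0, 0, 0, 0],
    [0, 0, 0, 0, 0, 0, 0],
    [0, 0, 0, 0, 0, 0, 0],
    [0, 0, 0, 0, 0, 0, 0],
    [0, 0, 0, 0, 0, 0, 0]
  ]
}}

```text
time_s: 10.52
tool_pos: [0.5818, -0.0824, 0.1407]
tcp_rot: [180.0, 0.0, -106.9]
contact_force: [-3.7, 3.3, 4.6]
grip_width: 0.024
finger_force: 30.0
```

Knob gripped. Pulling straight up slowly.

{"method": "jog_arm", "body": {
  "plan": [
    [0, 0, 0, -0.1, 0, 0, 0],
    [0, 0, 0, -0.1, 0, 0, 0],
    [0, 0, 0, -0.1, 0, 0, 0],
    [0, 0, 0, -0.1, 0, 0, 0],
    [0, 0, 0, -0.1, 0, 0, 0]
  ]
}}

```text
time_s: 11.15
tool_pos: [0.5817, -0.0829, 0.144]
tcp_rot: [179.9, -0.0, -106.9]
contact_force: [-0.4, 1.2, -10.4]
grip_width: 0.0239
finger_force: 30.0
```

{"method": "jog_arm", "body": {
  "plan": [
    [0, 0, 0, -0.1, 0, 0, 0],
    [0, 0, 0, -0.1, 0, 0, 0],
    [0, 0, 0, -0.1, 0, 0, 0],
    [0, 0, 0, -0.1, 0, 0, 0],
    [0, 0, 0, -0.1, 0, 0, 0]
  ]
}}

```text
time_s: 11.78
tool_pos: [0.5828, -0.083, 0.1503]
tcp_rot: [-179.9, 0.0, -106.9]
contact_force: [-0.9, -0.6, -3.3]
grip_width: 0.0243
finger_force: 30.0
```

Free: only the lid's weight, about 3 N, is left. I'll raise it the rest of the way to 20 mm.

{"method": "jog_arm", "body": {
  "plan": [
    [0, 0, 0, -0.3, 0, 0, 0],
    [0, 0, 0, -0.4, 0, 0, 0],
    [0, 0, 0, -0.3, 0, 0, 0],
    [0, 0, 0, 0, 0, 0, 0],
    [0, 0, 0, 0, 0, 0, 0]
  ]
}}

```text
time_s: 12.4
tool_pos: [0.5822, -0.0828, 0.1595]
tcp_rot: [180.0, 0.0, -106.9]
contact_force: [0.5, -0.2, -2.6]
grip_width: 0.0238
finger_force: 30.0
```

Run:
```python
from h import *
T=tool();s=state();print(s['tool_pos'],s['contact_force'],s['finger_force'])
p,d=snapshot('wrist');cv2.imwrite('pics/w4.png',p)
for n,z in(('post_grip',.107),('lid',.122)):
    for r in pinpoint('wrist',n): print(n,r['confidence'],r['at'],px2w('wrist',r['at'],z=z,T=T).round(4))
p,d=snapshot('scene');cv2.imwrite('pics/s4.png',cv2.resize(p[100:310,120:400],None,fx=2.8,fy=2.8))
```

```text
[ 0.58217829 -0.08284994  0.15951865] [ 0.45491395 -0.1751606  -2.56420861] 29.99949038028717
post_grip 0.31 [131.3, 331.2] [ 0.7196 -0.0411  0.107 ]
lid 0.77 [276.8, 248.5] [ 0.582  -0.0866  0.122 ]
```

View pics/s4.png

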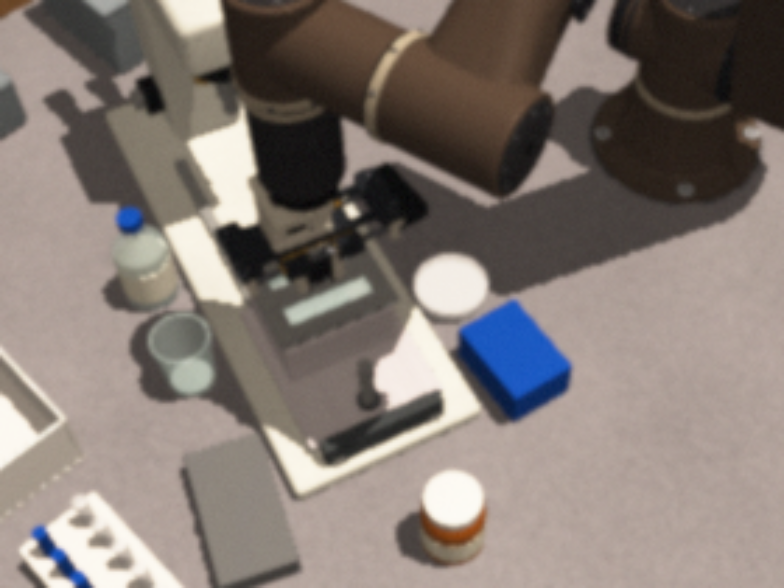

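View pics/w4.png

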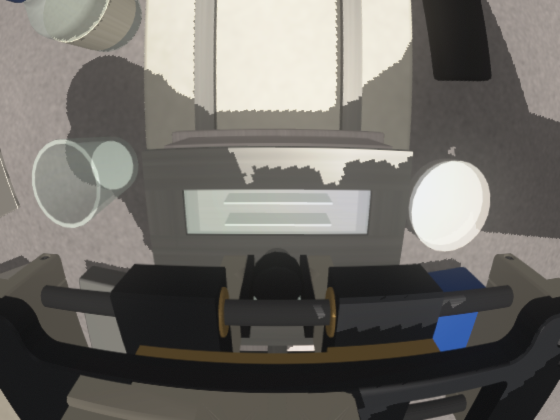

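The scene view shows the carriage against the end stop bar (crop about (380,425)), with the bystanders standing. The wrist view shows the lid held level above the chamber, about 19 mm up, with only its weight on the tool. Handing in.

```bash
python3 -c "
from plant import *
print(close_job())"
```

```text
the job is handed in; nothing more can be done
None
```

The job is handed in, with no verdict returned: the carriage is at its end stop and the lid is free of its seal, held level by the knob about 19 mm above its seat, with the bystanders apparently where they stood.

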